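# Check the base of a sweet jar and stand it in the gap

## Robot

A 6-joint arm with a two-finger parallel gripper is mounted at the origin on the work surface. World frame = base frame: x ahead of the robot, y to its left, z up, the work surface at z = 0. Lengths are in m, angles in rad, forces in N, time in s.
With the tool pointing down it reaches from about 0.25 to 0.725 m from the base axis. Payload 4 kg.
Tool frame: the origin (TCP) lies on the centre line of the jaws, within the pads' length; the fingertips stand env.nose_length ahead of it and the grasp point (between the pads) lies 2 mm behind it (env.nose_length is the distance from the TCP to the fingertips, in m); y points along the fingers, z is the direction in which the jaws open and shut, and the axes are right-handed (so a half turn about y gives the same grasp; the last joint's range is limited). The gripper opens to 85 mm and grips with 20 to 120 N. Pads are 22 mm wide; open, the fingers measure 114 mm over their backs; the gripper's body (76 mm by 85 mm) begins 54 mm behind the grasp point. The pads swing forward as they close: fully open they stand 13 mm farther back than shut.
Start: joints at [1.275, 0.241, 0.005, 1.335, 0, 1.571], TCP at [0.146, 0.478, 0.248] pointing down, gripper open.
Joint ranges: [-2.72, 2.72], [-1.05, 1.87], [-1.09, 1.28], [-1.99, 2.15], [-1.42, 1.44], [-3.14, 3.14]. Speed limits (rad/s): [2.79, 2.79, 3.14, 3.14, 3.14, 3.14].

## Interface

Orientations are given as a unit quaternion [w, x, y, z].
In Python, from rig import env gives the robot as it stands.
- The arm moves only by the tool step_arm, never from a script. Its argument "targets" is one flat list of numbers, 5 for each row, row after row: the closure, from 0 (fully open) to 1 (shut), then the shift along the tool's x, y, z in mm, then the turn about the tool's y in degrees. In form: [claw, tx, ty, tz, roll, claw, tx, ty, tz, roll, ...]. A call has 1 to 5 rows; each row shifts and turns the commanded pose from where the row before left it, along the tool's axes as they then stand; what a row does not reach is not made up. A row lasts 1/10 s, in which the tool goes at most 50 mm and 8.59 degrees, less where a joint would pass 70% of its speed; a pose out of reach is approached as far as the arm can. A call is refused whole if a number of a shift passes 50 or a number of a turn 8.59, either way. A call with a gripper value outside its range is refused whole. The fingers move at their own pace and stop on an object; "force" is the grip in N (left out, the last holds). Time passes only in rows, so rows that do not move let the fingers close. It gives the time, the measured TCP pose, the force and the opening at its end, in the units of the state.
- env.observe(): the state, without advancing time (a new reading comes with each control period).
- env.grab_frame(name): name is "side" or "top"; returns the picture (400x640x3 uint8, blue, green, red); there is no depth.
- env.camera_model(name): a dict with "vfov" (degrees; the focal length in pixels is half the picture's height over the tangent of half this angle, whatever the lens; pixels are square), "cx", "cy" (the principal point, pixels), "D" ([k1, k2, p1, p2, k3] as OpenCV has them; the pictures are not rectified), "R" (3x3) and "t" (3): a world point X has camera coordinates R X + t. Camera axes: x right, y down, z forward; pixel columns grow to the right and rows downward; lengths in m; the calibration is good to about 2 mm. A picture is of the moment at which its call begins. camera_model takes no time and is no camera call.
- env.close_job(): hands the job in, once; it reports no verdict.
Trained networks look in the newest picture that a camera, given by its name, has taken for a name from the list of things; names that differ only in an ending like _2 or _b are one class to them, and where a whole thing is asked for, a point or a joint stands for the part that bears it (a point fixed in the world has none). Each returns a list of dicts, best first, with "confidence" (0 to 1); they miss things now and then, are a little off and sometimes report something else, mostly with a low value. They report only what shows in the picture. A call takes as long as a camera call. They do not tell look-alikes from the thing itself.
- env.search_frame(target, camera): "box" ([centre column, centre row, width, height] in pixels, round what is visible of it).
- env.cut_out(target, camera): "mask" (400x640 bool, what is visible of it) and "box" ([centre column, centre row, width, height] in pixels, round what is visible of it).
The state is a dict: "clock": time; "q": joint angles; "joint_vel": joint speeds; "joint_efforts": joint torques, N m; "eef_pos": TCP position; "orientation": TCP orientation; "wrist_force": force on the tool from outside, world axes, zero at the start; "moment": the same for the moment, N m; "gripper_width": finger opening in m.
Only numpy, scipy, OpenCV 4.12 (cv2) and the standard library are available. Lean on these libraries where they do the work, as an engineer would, in place of code of your own. Each camera call takes 0.05 s, during which the arm holds its last target. There are 200 camera calls.

## Task

Pick up the sweet jar that lies on its side on the counter and turn it upside down, holding it base up for a good second so that the date spot on its base can be checked. Then stand it upright, lid on top, gently on the cork mat in the empty place of the display step, roughly centred. Let go of it and do not shift the other jars, the carton or the bowl.

Things in the scene. Friction and masses are not known exactly. Their poses are not given: they have to be found in the camera images.
- jar_center (a point): closed clear-plastic jar, packed tight, 62 x 62 mm square, 150 mm long: 132 mm square body, then a fast round red lid 18 mm high, 50 mm across. About 0.3 kg, balanced near its centre. Starts lying on a flat side on the counter, lid end pointing to the right (-y), up to 60 degrees off. Site at its centre; z runs from base (z = -75 mm; round white paper spot) to lid top (+75); x, y square to the flat sides, 31 mm out.
- mat_top (a point): centre of the top face of a fixed cork mat, 80 x 80 x 3 mm, sides along its x and y, z up; 23 mm above the counter. It marks the empty one of three places, 130 mm apart along y, on a fixed wooden display step (120 deep in x, 400 long in y, 20 high, facing the robot within 0.15 rad).
- neighbour_a_center (a point): a smaller jar of the same make (62 x 62 mm square, 100 mm tall with its round red lid), standing upright on one of the other two places of the step. Leave alone. The point is at its centre, 50 mm above its underside.
- neighbour_b_center (a point): a smaller jar of the same make (62 x 62 mm square, 100 mm tall with its round red lid), standing upright on one of the other two places of the step. Leave alone. The point is at its centre, 50 mm above its underside.
- carton: a plain brown carton, 60 x 130 x 100 mm high (x, y, z), about 0.5 kg, standing on the counter beyond the lying jar. Leave alone. Origin: centre of its underside.
- bowl: an empty steel bowl, 110 mm across the rim and 45 mm high, on the counter near the front of the step. Leave alone. Origin: centre of its underside.
Mind the look-alikes: they are no part of the job. Leave any blue or turquoise look-alike of the part that bears jar_center alone.

How it is judged:
By the outcome, as a careful person would: the job done as asked, in the order asked, and still so for the second after the job is handed in, with the robot touching nothing.
It also fails if it takes over 70 s, if anything falls off the work surface, if the arm or the gripper's body presses on something with over 40 N, if the wrist force passes 120 N, or if a joint passes its speed limit or range.

## Working session

There is one attempt and no reset: what is moved stays moved. The work goes in short steps, Python scripts to look and compute and a tool call to move; the robot and the scene stay as the last step left them, time stands still between calls to the robot, and variables do not carry over. Pictures are saved under pics/ and viewed, about 8 in all and at most 12, crops included, and the job is handed in when it is done.

Besides the shell and the picture viewer there is one more tool, called after "Request:" as name(argument=value, ...) on one line, values as JSON. step_arm: Moves the arm, as the interface text tells. Its arguments: {"type":"object","properties":{"targets":{"type":"array"},"force":{"type":"number"}},"required":["targets"]}

```bash
ls; mkdir -p pics; python3 - <<'E'
from rig import env
import cv2,numpy as np
s=env.observe(); print({k:np.round(v,4).tolist() for k,v in s.items()}, env.nose_length)
for c in("side","top"):
    im=env.grab_frame(c); cv2.imwrite(f"pics/{c}0.png",im)
    m=env.camera_model(c); print(c,{k:np.round(v,4).tolist() for k,v in m.items()})
    for t in("jar_center","neighbour_a_center","mat_top","carton","bowl"):
        try: print(t,[(np.round(d["box"]).tolist(),round(d["confidence"],2)) for d in env.search_frame(t,c)])
        except Exception as e: print(t,e)
E
```

```text
pics
{'clock': 0.0, 'q': [1.275, 0.2414, 0.0037, 1.3352, 0.0, 1.5708], 'joint_vel': [-0.0005, 0.0013, 0.0004, 0.0009, -0.001, -0.0003], 'joint_efforts': [0.0006, -37.2315, 25.241, 0.0169, -0.0001, -0.0], 'eef_pos': [0.1456, 0.4777, 0.2474], 'orientation': [-0.6987, 0.7001, -0.1043, 0.1041], 'wrist_force': [-0.1467, -0.3953, 0.2129], 'moment': [0.0343, 0.0267, -0.0001], 'gripper_width': 0.0857} 0.017
side {'vfov': 51.0623, 'cx': 322.2592, 'cy': 193.8486, 'D': [-0.0476, 0.0, 0.0, 0.0, 0.0], 'R': [[0.9161, -0.4009, -0.0062], [-0.2788, -0.6256, -0.7286], [0.2882, 0.6692, -0.6849]], 't': [-0.4754, 0.2014, 0.9003]}
jar_center [([287.0, 146.0, 56.0, 35.0], 0.69), ([348.0, 115.0, 47.0, 29.0], 0.66), ([226.0, 182.0, 35.0, 52.0], 0.64), ([193.0, 145.0, 61.0, 37.0], 0.59)]
neighbour_a_center [([425.0, 276.0, 44.0, 54.0], 0.67)]
mat_top [([395.0, 244.0, 45.0, 36.0], 0.73)]
carton [([374.0, 150.0, 34.0, 57.0], 0.9)]
bowl [([332.0, 358.0, 66.0, 60.0], 0.67)]
top {'vfov': 55.7632, 'cx': 326.9278, 'cy': 196.3879, 'D': [-0.0391, 0.0, 0.0, 0.0, 0.0], 'R': [[-0.0102, -0.9995, 0.0283], [-0.9836, 0.005, -0.1802], [0.1799, -0.0297, -0.9832]], 't': [0.0179, 0.5216, 1.1789]}
jar_center [([241.0, 199.0, 40.0, 41.0], 0.88), ([219.0, 130.0, 33.0, 47.0], 0.88), ([268.0, 259.0, 48.0, 33.0], 0.84), ([202.0, 274.0, 38.0, 46.0], 0.84)]
neighbour_a_center [([418.0, 165.0, 24.0, 29.0], 0.75)]
mat_top [([376.0, 167.0, 23.0, 23.0], 0.86)]
carton [([286.0, 135.0, 38.0, 33.0], 0.82)]
bowl [([442.0, 243.0, 28.0, 35.0], 0.72)]
```

View pics/side0.png

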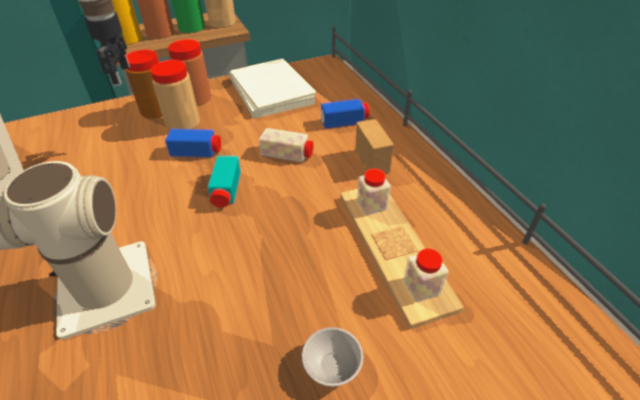

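View pics/top0.png

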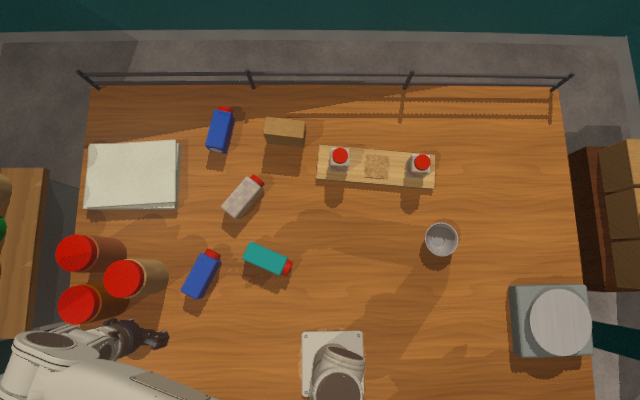

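In the side picture, the arm is at top left and the white-and-multicolour jar lies at (287,146). The neighbour jars are at (375,190) and (427,275), with the mat between them at (395,243). The top picture shows the same layout.

What could be taken for the jar (top-picture pixels):
- clear jar with the pale packing: (241,199)
- blue look-alikes: (219,130) and (202,274)
- turquoise look-alike: (268,259)

I choose (241,199), which is (287,146) in the side picture.

```bash
cat > h.py <<'E'
from rig import env
import cv2,numpy as np
from scipy.optimize import minimize
from scipy.spatial.transform import Rotation as Ro
def proj(c,X):
    m=env.camera_model(c); f=200/np.tan(np.radians(m["vfov"])/2)
    K=np.array([[f,0,m["cx"]],[0,f,m["cy"]],[0,0,1]])
    return cv2.projectPoints(np.float64(X).reshape(-1,3),cv2.Rodrigues(np.array(m["R"]))[0],np.float64(m["t"]),K,np.float64(m["D"]))[0][:,0]
def plane(c,uv,z):
    m=env.camera_model(c); f=200/np.tan(np.radians(m["vfov"])/2)
    K=np.array([[f,0,m["cx"]],[0,f,m["cy"]],[0,0,1]]);R=np.array(m["R"])
    n=cv2.undistortPoints(np.float64([[uv]]),K,np.float64(m["D"]))[0,0]
    d=R.T@[n[0],n[1],1]; o=-R.T@np.array(m["t"]); return o+d*(z-o[2])/d[2]
def box(a,b,c,z0,z1): return np.array([[x,y,z] for x in(-a,a) for y in(-b,b) for z in(z0,z1)])
def cyl(r,z0,z1):
    t=np.linspace(0,2*np.pi,24); return np.array([[r*np.cos(a),r*np.sin(a),z] for a in t for z in(z0,z1)])
JAR=[box(.031,.031,0,-.075,.057),cyl(.025,.057,.075)]
MAT=[box(.04,.04,0,-.003,0)]
S=4
def render(c,parts,R,p):
    im=np.zeros((400*S,640*S),np.uint8)
    for P in parts:
        h=cv2.convexHull(np.float32(proj(c,P@R.T+p)))
        cv2.fillConvexPoly(im,np.int32(np.round(h*S*16)),255,shift=4)
    return cv2.resize(im,(640,400),interpolation=cv2.INTER_AREA)/255.
def masks(t,near):
    out={}
    for c,uv in near.items():
        env.grab_frame(c)
        L=[d for d in env.cut_out(t,c) if np.hypot(d["box"][0]-uv[0],d["box"][1]-uv[1])<25]
        if L: out[c]=L[0]["mask"].astype(float)
    return out
def fit(parts,pose,M,x0,step):
    def cost(x):
        R,p=pose(x); s=0
        for c,m in M.items():
            r=render(c,parts,R,p); s+=1-np.minimum(r,m).sum()/np.maximum(r,m).sum()
        return s
    x0=np.array(x0,float)
    r=minimize(cost,x0,method="Nelder-Mead",options=dict(initial_simplex=np.vstack([x0]+[x0+np.eye(len(x0))[i]*step[i] for i in range(len(x0))]),xatol=1e-4,fatol=1e-4,maxiter=250))
    return r.x,r.fun
E
python3 - <<'E'
from h import *
p0=plane("top",(241,199),.031); m0=plane("top",(376,167),.023); print(p0,m0)
# lying jar: axis z -> horizontal at yaw
def lie(x): 
    a=np.array([np.cos(x[2]),np.sin(x[2]),0]); z=np.array([0,0,1.])
    return np.column_stack([np.cross(z,a),z,a]),np.array([x[0],x[1],.031])
M=masks("jar_center",{"top":(241,199),"side":(287,146)})
for sub in (list(M),*[[k] for k in M]):
    print("jar",sub,fit(JAR,lie,{k:M[k] for k in sub},[p0[0],p0[1],-.9],[.01,.01,.15]))
jx=fit(JAR,lie,M,[p0[0],p0[1],-.9],[.01,.01,.15])[0]
def up(z): return lambda x:(Ro.from_euler("z",x[2]).as_matrix(),np.array([x[0],x[1],z]))
Mm=masks("mat_top",{"top":(376,167),"side":(395,244)})
for sub in (list(Mm),*[[k] for k in Mm]):
    print("mat",sub,fit(MAT,up(.023),{k:Mm[k] for k in sub},[m0[0],m0[1],-.05],[.01,.01,.1]))
C=masks("carton",{"top":(286,135),"side":(374,150)}); c0=plane("top",(286,135),.1)
print("carton",fit([box(.03,.065,0,0,.1)],up(0),C,[c0[0],c0[1],0],[.01,.01,.1]))
B=plane("top",(442,245),.02);print("bowl",B)
mx=fit(MAT,up(.023),Mm,[m0[0],m0[1],-.05],[.01,.01,.1])[0]
out=[]
for c,uv in(("top",(241,199)),("side",(287,146))):
    im=env.grab_frame(c)
    for parts,(R,p) in((JAR,lie(jx)),(MAT,up(.023)(mx))):
        for P in parts: cv2.polylines(im,[np.int32(np.round(cv2.convexHull(np.float32(proj(c,P@R.T+p)))*16))],True,(0,255,0),1,shift=4)
    out.append(cv2.resize(im[90:270,200:440],None,fx=1.65*2,fy=1.65*2)[:600,:800])
cv2.imwrite("pics/fit.png",np.vstack([cv2.resize(o,(400,300)) for o in out]))
E
```

```text
[0.51740308 0.29442891 0.031     ] [ 0.62601664 -0.15336249  0.023     ]
jar ['top', 'side'] (array([ 0.52648378,  0.28152291, -0.7079021 ]), np.float64(0.16426736733665392))
jar ['top'] (array([ 0.52548157,  0.28237952, -0.69424863]), np.float64(0.047887650713783314))
jar ['side'] (array([ 0.52938172,  0.28001302, -0.70392129]), np.float64(0.09704471418302685))
mat ['top', 'side'] (array([ 0.62951304, -0.15873016, -0.1055674 ]), np.float64(0.22501291886798203))
mat ['top'] (array([ 0.62871664, -0.15530921, -0.11609106]), np.float64(0.07734201754508285))
mat ['side'] (array([ 0.63134004, -0.16199239, -0.08535802]), np.float64(0.060732566589781434))
carton (array([ 0.73846156,  0.14840727, -0.13443413]), np.float64(0.2169396340571753))
bowl [ 0.36257708 -0.36302255  0.02      ]
```

View pics/fit.png

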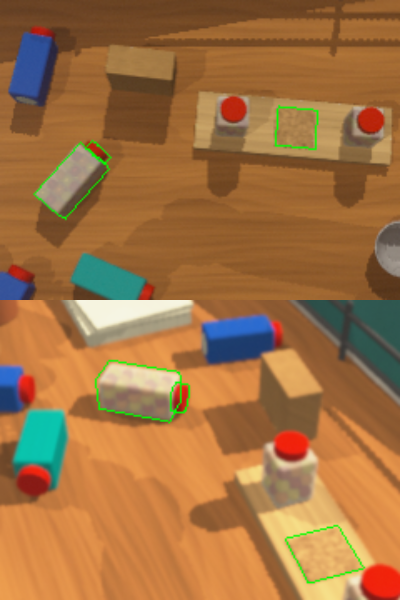

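The close crop confirms the choice: the green outline lies on the pale-packed jar, with its lid pointing away and to the right, and another lies on the mat. Only vertical-axis turns are possible, so I'll pivot the jar in the pads. First I grip near the base so it hangs upside down, then lay it down and regrip near the lid.

Request:
step_arm(targets=[0,38,0,-6,0,0,38,0,-6,0,0,38,0,-6,0,0,38,0,-6,0,0,38,0,-6,0], force=20)

```text
clock: 1.8
eef_pos: [0.32, 0.3935, 0.2484]
orientation: [0.7, -0.699, 0.104, -0.104]
wrist_force: [0.2, 1.1, 0.3]
gripper_width: 0.085
```

Request:
step_arm(targets=[0,38,0,-6,0,0,38,0,-6,0,0,38,0,-6,0,0,38,0,-6,0,0,38,0,-6,0])

```text
clock: 2.3
eef_pos: [0.4931, 0.3092, 0.2483]
orientation: [0.699, -0.699, 0.104, -0.104]
wrist_force: [-0.5, 0.6, 0.1]
gripper_width: 0.0853
```

Request:
step_arm(targets=[0,0,0,0,7.8,0,0,0,0,7.8,0,0,0,0,7.7,0,0,30,0,0,0,0,30,0,0])

```text
clock: 2.8
eef_pos: [0.4927, 0.3105, 0.1887]
orientation: [0.665, -0.663, 0.243, -0.244]
wrist_force: [0.3, 0.5, 0.2]
gripper_width: 0.0857
```

Request:
step_arm(targets=[0,0,40,0,0,0,0,40,0,0,0,0,5,0,0,0,0,0,0,0])

```text
clock: 3.2
eef_pos: [0.491, 0.3097, 0.1025]
orientation: [-0.663, 0.665, -0.244, 0.243]
wrist_force: [0.9, 0.3, 0.5]
gripper_width: 0.0856
```

```bash
cat > crop.py <<'E'
import sys
from h import *
def both(name,X,w=80):
    o=[]
    for c in("side","top"):
        u,v=proj(c,X)[0]; im=env.grab_frame(c); u0=int(np.clip(u-w,0,640-2*w)); v0=int(np.clip(v-w,0,400-2*w))
        print(c,"crop origin",u0,v0); o.append(cv2.resize(im[v0:v0+2*w,u0:u0+2*w],(400,400),interpolation=cv2.INTER_CUBIC))
    cv2.imwrite(f"pics/{name}.png",np.hstack(o))
    s=env.observe(); print({k:np.round(s[k],4).tolist() for k in("clock","q","eef_pos","orientation","wrist_force","moment","gripper_width")})
if __name__=="__main__": both(sys.argv[1],[float(a) for a in sys.argv[2:5]],int(sys.argv[5]))
E
python3 crop.py c1 .51 .3 .06 60
```

```text
side crop origin 217 74
top crop origin 177 139
{'clock': 3.3, 'q': [0.5626, 0.4958, -0.0061, 1.0655, 0.0, 1.2651], 'eef_pos': [0.4931, 0.311, 0.1054], 'orientation': [0.6649, -0.663, 0.2425, -0.244], 'wrist_force': [-0.2902, 0.9039, 0.5735], 'moment': [0.0164, -0.0613, 0.0323], 'gripper_width': 0.0854}
```

View pics/c1.png

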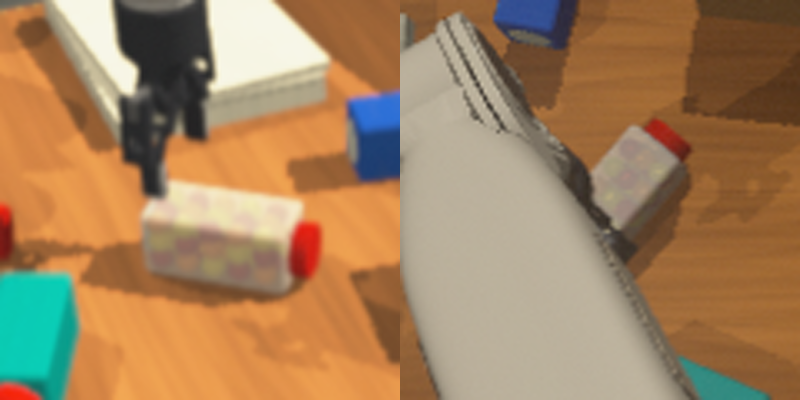

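The gripper is above the base end, with the near fingertip at about side crop pixel (153,190), outside the jar's flank. I'm descending.

Request:
step_arm(targets=[0,0,16,0,0,0,0,16,0,0,0,0,16,0,0,0,0,15,0,0,0,0,15,0,0])

```text
clock: 3.8
eef_pos: [0.494, 0.3115, 0.0279]
orientation: [0.666, -0.662, 0.242, -0.245]
wrist_force: [0.7, 1.1, -0.4]
gripper_width: 0.0858
```

Request:
step_arm(targets=[1,0,0,0,0,1,0,0,0,0,1,0,0,0,0,1,0,0,0,0,1,0,0,0,0], force=20)

```text
clock: 4.3
eef_pos: [0.4931, 0.311, 0.0273]
orientation: [0.665, -0.663, 0.242, -0.244]
wrist_force: [0.3, 0.4, 6.6]
gripper_width: 0.0619
```

Request:
step_arm(targets=[1,0,0,0,0,1,0,0,0,0,1,0,0,0,0])

```text
clock: 4.6
eef_pos: [0.4931, 0.3111, 0.0273]
orientation: [0.665, -0.663, 0.242, -0.244]
wrist_force: [-0.2, 0.5, 5.8]
gripper_width: 0.0618
```

Gripped at 62 mm. I'm lifting slowly to see whether the jar pivots.

Request:
step_arm(targets=[1,1,-10,0,0,1,2,-10,0,0,1,3,-10,0,0,1,4,-10,0,0,1,5,-10,0,0])

```text
clock: 5.1
eef_pos: [0.5035, 0.3002, 0.0762]
orientation: [0.664, -0.664, 0.243, -0.243]
wrist_force: [-0.5, -0.2, -2.3]
gripper_width: 0.0622
```

Request:
step_arm(targets=[1,6,-10,0,0,1,7,-10,0,0,1,0,0,0,0,1,0,0,0,0])

```text
clock: 5.5
eef_pos: [0.5134, 0.2918, 0.0955]
orientation: [0.664, -0.664, 0.243, -0.244]
wrist_force: [0.3, 0.3, -3.2]
gripper_width: 0.0618
```

```bash
python3 crop.py c2 .54 .28 .08 60
```

```text
side crop origin 229 69
top crop origin 182 129
{'clock': 5.6, 'q': [0.5174, 0.5216, 0.0065, 1.0572, 0.0002, 1.2199], 'eef_pos': [0.5126, 0.2918, 0.0946], 'orientation': [-0.6636, 0.6643, -0.2437, 0.2429], 'wrist_force': [1.0092, 0.7124, -3.1293], 'moment': [0.0352, 0.0415, -0.0284], 'gripper_width': 0.0621}
```

View pics/c2.png

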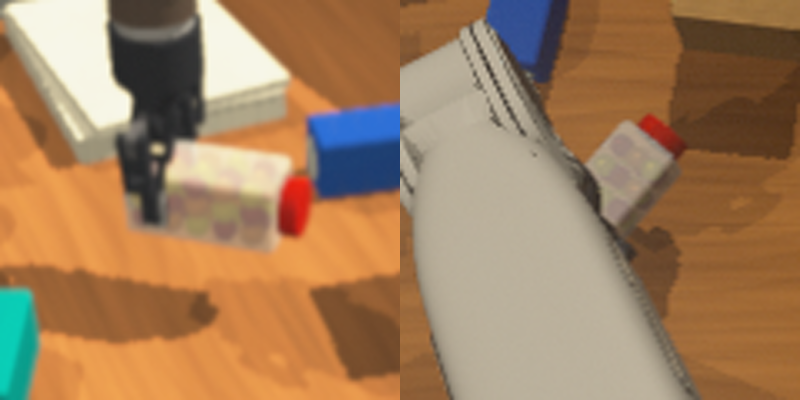

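The jar came up rigidly at 20 N, still about horizontal, so gravity alone does not pivot it. Sharp upward starts with soft stops should work it lid-down. I'll measure the tilt numerically.

Request:
step_arm(targets=[1,0,-50,0,0,1,0,-50,0,0,1,0,-35,0,0,1,0,-15,0,0,1,0,-5,0,0])

```text
clock: 6.1
eef_pos: [0.5137, 0.2927, 0.2525]
orientation: [0.665, -0.663, 0.242, -0.244]
wrist_force: [-0.2, 0.1, -2.8]
gripper_width: 0.062
```

```bash
cat > tilt.py <<'E'
# tilt.py d_grip : jar axis = cos(phi)*toolx + sin(phi)*tooly(down); d = grip point on jar z
import sys
from h import *
def tilt(d,starts=(-60,-20,0,20,45,70,90)):
    s=env.observe(); w,x,y,z=s["orientation"]; T=Ro.from_quat([x,y,z,w]).as_matrix(); p=np.array(s["eef_pos"])
    near={c:proj(c,p+[0,0,-.02])[0] for c in("side","top")}; M={}
    for c,uv in near.items():
        env.grab_frame(c)
        L=[q for q in env.cut_out("jar_center",c) if np.hypot(*(np.array(q["box"][:2])-uv))<50]
        L.sort(key=lambda q:np.hypot(*(np.array(q["box"][:2])-uv)))
        if L: M[c]=L[0]["mask"].astype(float)
    if "side" not in M: print("no mask",list(M)); return
    M={"side":M["side"]}
    def pose(v):
        f=np.radians(v[0]); a=np.cos(f)*T[:,0]+np.sin(f)*T[:,1]; n=T[:,2]
        return np.column_stack([np.cross(n,a),n,a]),p-.008*T[:,1]-a*(d+v[1]/1000)
    r=[fit(JAR,pose,M,[f,0],[15,5]) for f in starts]; r.sort(key=lambda q:q[1])
    print("tilt deg (lid down +), extra d mm:",[(np.round(a,1).tolist(),round(b,3)) for a,b in r[:2]]); print("tcp",np.round(p,4),"w",s["gripper_width"],"F",np.round(s["wrist_force"],1),"t",s["clock"])
if __name__=="__main__": tilt(float(sys.argv[1]))
E
python3 tilt.py -.046
```

```text
tilt deg (lid down +), extra d mm: [([6.6, -3.6], np.float64(0.288)), ([7.2, -3.9], np.float64(0.288))]
tcp [0.5137 0.2927 0.2525] w 0.06195543378124671 F [-0.2  0.1 -2.8] t 6.1
```

Request:
step_arm(targets=[1,0,12,0,0,1,0,30,0,0,1,0,50,0,0,1,0,-50,0,0,1,0,-35,0,0])

```text
clock: 6.8
eef_pos: [0.5033, 0.2864, 0.2301]
orientation: [-0.655, 0.673, -0.251, 0.236]
wrist_force: [2.9, 1.8, 1.2]
gripper_width: 0.0619
```

Request:
step_arm(targets=[1,0,-10,0,0,1,0,15,0,0,1,0,35,0,0,1,0,50,0,0,1,0,-50,0,0])

```text
clock: 7.3
eef_pos: [0.4854, 0.2763, 0.1683]
orientation: [-0.642, 0.685, -0.261, 0.225]
wrist_force: [-12.8, -7.2, -16.1]
gripper_width: 0.0616
```

Request:
step_arm(targets=[1,0,-35,0,0,1,0,-15,0,0,1,0,0,0,0])

```text
clock: 7.6
eef_pos: [0.5146, 0.2929, 0.2552]
orientation: [0.665, -0.662, 0.242, -0.245]
wrist_force: [0.1, 1.3, -2.4]
gripper_width: 0.0617
```

```bash
python3 tilt.py -.046
```

```text
tilt deg (lid down +), extra d mm: [([8.8, -3.3], np.float64(0.284)), ([8.7, -4.0], np.float64(0.284))]
tcp [0.5146 0.2929 0.2552] w 0.06171883753086653 F [ 0.1  1.3 -2.4] t 7.6
```

Request:
step_arm(targets=[1,0,40,0,0,1,0,45,0,0,1,0,45,0,0,1,0,40,0,0,1,0,20,0,0])

```text
clock: 8.3
eef_pos: [0.5095, 0.29, 0.0573]
orientation: [-0.661, 0.667, -0.246, 0.241]
wrist_force: [-0.0, -1.2, -2.7]
gripper_width: 0.0618
```

Request:
step_arm(targets=[0.3,0,0,0,0,0.3,0,0,0,0,0.3,0,0,0,0])

```text
clock: 8.6
eef_pos: [0.5144, 0.2927, 0.0648]
orientation: [0.665, -0.663, 0.243, -0.244]
wrist_force: [-0.2, -0.3, -2.4]
gripper_width: 0.0613
```

```bash
python3 tilt.py -.046
```

```text
tilt deg (lid down +), extra d mm: [([9.5, -4.0], np.float64(0.273)), ([10.0, -4.5], np.float64(0.273))]
tcp [0.5144 0.2927 0.0648] w 0.061338777576478126 F [-0.2 -0.3 -2.4] t 8.6
```

Request:
step_arm(targets=[0.28,0,0,0,0,0.28,0,0,0,0,0.28,0,0,0,0])

```text
clock: 9.1
eef_pos: [0.5132, 0.2921, 0.0635]
orientation: [0.664, -0.664, 0.243, -0.243]
wrist_force: [-0.5, 0.0, -2.6]
gripper_width: 0.0619
```

```bash
python3 tilt.py -.046
```

```text
tilt deg (lid down +), extra d mm: [([9.2, -4.0], np.float64(0.301)), ([8.8, -2.9], np.float64(0.301))]
tcp [0.5132 0.2921 0.0635] w 0.06191007320407941 F [-0.5  0.  -2.6] t 9.1
```

Request:
step_arm(targets=[0.27,0,0,0,0,0.27,0,0,0,0])

```text
clock: 9.5
eef_pos: [0.5135, 0.2921, 0.0637]
orientation: [0.664, -0.664, 0.243, -0.244]
wrist_force: [0.0, 0.6, -0.3]
gripper_width: 0.0621
```

```bash
python3 tilt.py -.046
```

```text
tilt deg (lid down +), extra d mm: [([34.5, -19.3], np.float64(0.381)), ([35.3, -19.7], np.float64(0.381))]
tcp [0.5135 0.2921 0.0637] w 0.062072907965568365 F [ 0.   0.6 -0.3] t 9.5
```

Request:
step_arm(targets=[0.26,0,0,0,0,0.26,0,0,0,0])

```text
clock: 9.9
eef_pos: [0.5132, 0.2921, 0.0634]
orientation: [0.664, -0.664, 0.243, -0.243]
wrist_force: [0.4, 0.1, 0.3]
gripper_width: 0.0633
```

```bash
python3 tilt.py -.046
```

```text
tilt deg (lid down +), extra d mm: [([33.1, -18.8], np.float64(0.375)), ([33.8, -18.1], np.float64(0.375))]
tcp [0.5132 0.2921 0.0634] w 0.0632787982494659 F [0.4 0.1 0.3] t 9.9
```

Request:
step_arm(targets=[1,0,0,0,0,1,0,0,0,0,1,0,0,0,0])

```text
clock: 10.4
eef_pos: [0.5132, 0.2921, 0.0635]
orientation: [0.664, -0.664, 0.243, -0.243]
wrist_force: [-0.6, -1.0, 1.4]
gripper_width: 0.0613
```

```bash
python3 crop.py c3 .54 .28 .06 50; python3 tilt.py -.046
```

```text
side crop origin 239 85
top crop origin 193 140
{'clock': 10.5, 'q': [0.5174, 0.5536, -0.0299, 0.987, 0.0, 1.2199], 'eef_pos': [0.5132, 0.2921, 0.0635], 'orientation': [0.664, -0.6639, 0.2432, -0.2433], 'wrist_force': [0.1246, -0.4918, 1.3979], 'moment': [-0.0103, 0.1021, -0.0301], 'gripper_width': 0.0615}
tilt deg (lid down +), extra d mm: [([35.2, -21.6], np.float64(0.378)), ([35.2, -22.8], np.float64(0.378))]
tcp [0.5132 0.2921 0.0635] w 0.06145224993744697 F [ 0.1 -0.5  1.4] t 10.5
```

View pics/c3.png

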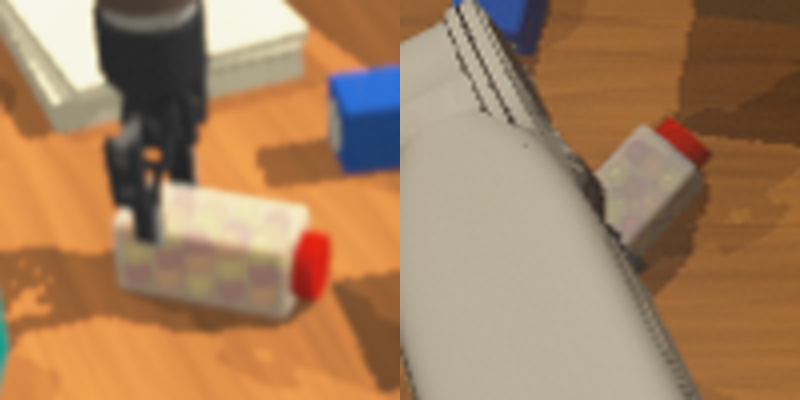

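The jar slipped and now lies flat on the counter, with the pads high on its base end: base-bottom edge at crop (122,285), lid at (312,265). So the grip starts slipping at a closure between 0.28 and 0.27. I'll regrip nearer the base for more leverage and loosen in fine steps.

Request:
step_arm(targets=[0,0,0,0,0,0,0,0,0,0,0,0,0,0,0,0,-16,-40,0,0,0,0,0,0,0])

```text
clock: 11.2
eef_pos: [0.5026, 0.3048, 0.1077]
orientation: [0.666, -0.662, 0.241, -0.244]
wrist_force: [0.0, 0.6, 0.5]
gripper_width: 0.0854
```

```bash
cat > lie.py <<'E'
from h import *
def lie(x):
    a=np.array([np.cos(x[2]),np.sin(x[2]),0]); z=np.array([0,0,1.])
    return np.column_stack([np.cross(z,a),z,a]),np.array([x[0],x[1],.031])
def run(x0,dd):
    M=masks("jar_center",{"side":proj("side",[x0[0],x0[1],.03])[0],"top":proj("top",[x0[0],x0[1],.03])[0]})
    s=env.observe(); w,x,y,z=s["orientation"]; T=Ro.from_quat([x,y,z,w]).as_matrix(); p=np.array(s["eef_pos"])
    for sub in [list(M)]+[[k] for k in M]:
        v,f=fit(JAR,lie,{k:M[k] for k in sub},x0,[.01,.01,.1]); a=lie(v)[0][:,2]; q=v[:2]@np.eye(2)
        g=np.array([*(v[:2]+dd*a[:2]),.031])
        ang=np.degrees(np.arctan2(a@T[:,2],a@T[:,0]))
        print(sub,np.round(v,4),round(f,3),"to grip d: tool shift mm",np.round(1000*T.T@(g-p),1),"roll deg",round(-ang,1))
    print("tcp",np.round(p,4))
if __name__=="__main__":
    import sys; a=[float(t) for t in sys.argv[1:]]; run(a[:3],a[3])
E
python3 lie.py .545 .265 -.72 -.062
```

```text
['side', 'top'] [ 0.5472  0.2605 -0.7123] 0.381 to grip d: tool shift mm [ 0.4 71.7 -0.9] roll deg 0.6
['side'] [ 0.5461  0.2583 -0.7658] 0.099 to grip d: tool shift mm [ 1.1 71.7  0.1] roll deg 3.6
['top'] [ 0.5629  0.2466 -0.7166] 0.27 to grip d: tool shift mm [21.4 71.7 -1.1] roll deg 0.8
tcp [0.5006 0.302  0.1027]
```

Request:
step_arm(targets=[0,1,20,0,0,0,0,20,0,0,0,0,20,0,0,0,0,16,0,0,1,0,0,0,0], force=20)

```text
clock: 11.9
eef_pos: [0.4991, 0.2998, 0.0235]
orientation: [-0.662, 0.666, -0.245, 0.242]
wrist_force: [-0.1, -0.5, -0.5]
gripper_width: 0.0732
```

Request:
step_arm(targets=[1,0,0,0,0,1,0,0,0,0,1,0,0,0,0,1,0,0,0,0,1,0,-10,0,0])

```text
clock: 12.4
eef_pos: [0.5006, 0.3011, 0.0365]
orientation: [-0.663, 0.665, -0.244, 0.243]
wrist_force: [-0.1, -0.2, -2.3]
gripper_width: 0.0619
```

Request:
step_arm(targets=[1,0,-15,0,0,1,0,-30,0,0,1,0,-35,0,0,1,0,-25,0,0,1,0,-10,0,0])

```text
clock: 12.9
eef_pos: [0.5033, 0.3027, 0.1566]
orientation: [0.666, -0.662, 0.242, -0.245]
wrist_force: [1.2, 0.4, -2.7]
gripper_width: 0.0618
```

```bash
python3 tilt.py -.062
```

```text
no mask ['top']
```

```bash
sed -i 's/<50\]/<70]/; s/p+\[0,0,-.02\]/p+[0,0,-.03]+.03*T[:,0]/' tilt.py; python3 tilt.py -.062
```

```text
tilt deg (lid down +), extra d mm: [([5.4, -13.0], np.float64(0.217)), ([5.4, -13.0], np.float64(0.217))]
tcp [0.501  0.3013 0.1514] w 0.061612136367142405 F [-0.3 -0.8 -2.9] t 13.1
```

Request:
step_arm(targets=[0.28,0,0,0,0,0.277,0,0,0,0,0.275,0,0,0,0,0.275,0,0,0,0])

```text
clock: 13.7
eef_pos: [0.5017, 0.3017, 0.1522]
orientation: [-0.664, 0.664, -0.243, 0.243]
wrist_force: [0.2, 0.8, -2.2]
gripper_width: 0.0616
```

```bash
python3 tilt.py -.062
```

```text
tilt deg (lid down +), extra d mm: [([5.2, -2.0], np.float64(0.232)), ([5.3, -1.8], np.float64(0.232))]
tcp [0.5017 0.3017 0.1522] w 0.06158056592449582 F [ 0.2  0.8 -2.2] t 13.7
```

Request:
step_arm(targets=[0.274,0,0,0,0,0.273,0,0,0,0,0.273,0,0,0,0])

```text
clock: 14.2
eef_pos: [0.502, 0.3019, 0.1529]
orientation: [0.664, -0.664, 0.243, -0.244]
wrist_force: [-0.1, 0.3, 1.0]
gripper_width: 0.0621
```

```bash
python3 tilt.py -.062
```

```text
tilt deg (lid down +), extra d mm: [([85.4, -79.1], np.float64(0.556)), ([84.9, -76.3], np.float64(0.556))]
tcp [0.502  0.3019 0.1529] w 0.0620968453528906 F [-0.1  0.3  1. ] t 14.2
```

Request:
step_arm(targets=[0.272,0,0,0,0,0.272,0,0,0,0])

```text
clock: 14.6
eef_pos: [0.5017, 0.3017, 0.1523]
orientation: [-0.664, 0.664, -0.243, 0.243]
wrist_force: [0.5, -0.4, -0.5]
gripper_width: 0.062
```

```bash
python3 tilt.py -.062
```

```text
tilt deg (lid down +), extra d mm: [([79.7, -77.7], np.float64(0.547)), ([78.9, -75.3], np.float64(0.547))]
tcp [0.5017 0.3017 0.1523] w 0.06196875160843625 F [ 0.5 -0.4 -0.5] t 14.6
```

```bash
python3 crop.py c4 .54 .28 .06 70
```

```text
side crop origin 219 65
top crop origin 173 120
{'clock': 14.9, 'q': [0.5414, 0.4635, 0.0724, 1.1798, 0.0, 1.2439], 'eef_pos': [0.5017, 0.3017, 0.1523], 'orientation': [-0.6639, 0.664, -0.2433, 0.2433], 'wrist_force': [-0.2164, -0.3488, -0.5668], 'moment': [0.0208, 0.0243, -0.0232], 'gripper_width': 0.0623}
```

View pics/c4.png

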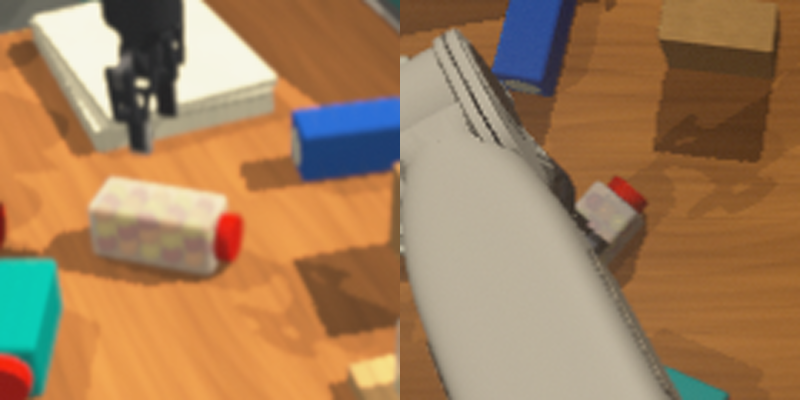

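The jar dropped straight down and lies about where it was: base at crop (95,215), lid at (230,237), unturned. The slip is abrupt, so gravity pivoting is not controllable. Next I'll test, with an empty gripper, whether commands beyond reach tilt the tool and whether the tilt stays. With the tool horizontal, rolls would flip the jar.

Request:
step_arm(targets=[0,0,-50,0,0,0,0,-50,0,0,0,0,-50,0,0,0,0,-50,0,0,0,0,-50,0,0])

```text
clock: 15.4
eef_pos: [0.5012, 0.3014, 0.4047]
orientation: [0.664, -0.664, 0.243, -0.243]
wrist_force: [1.4, 1.1, 0.8]
gripper_width: 0.0857
```

Request:
step_arm(targets=[0,0,-50,0,0,0,0,-50,0,0,0,0,-50,0,0,0,0,0,0,0])

```text
clock: 15.8
eef_pos: [0.53, 0.3187, 0.504]
orientation: [0.686, -0.641, 0.225, -0.261]
wrist_force: [0.2, 1.3, -1.6]
gripper_width: 0.0851
```

```bash
cat > st.py <<'E'
from h import *
s=env.observe(); w,x,y,z=s["orientation"]; T=Ro.from_quat([x,y,z,w]).as_matrix()
print("q",np.round(s["q"],3),"p",np.round(s["eef_pos"],4),"t",s["clock"]); print("x",T[:,0].round(3),"y",T[:,1].round(3),"z",T[:,2].round(3),"F",np.round(s["wrist_force"],1),"w",round(s["gripper_width"],4))
E
python3 st.py
```

```text
q [0.541 0.609 1.266 2.148 0.    1.244] p [0.53   0.3187 0.504 ] t 15.8
x [ 0.762 -0.647  0.026] y [ 0.069  0.041 -0.997] z [0.644 0.762 0.076] F [ 0.2  1.3 -1.6] w 0.0851
```

Pushing up beyond reach tilted the tool by 4.6° outward, with q3 and q4 at their limits. Now to check whether the tilt stays after moving back.

Request:
step_arm(targets=[0,0,50,0,0,0,0,50,0,0,0,0,50,0,0,0,0,0,0,0])

```text
clock: 16.2
eef_pos: [0.5339, 0.3211, 0.3679]
orientation: [0.678, -0.649, 0.231, -0.255]
wrist_force: [-0.7, 0.3, -3.3]
gripper_width: 0.0854
```

```bash
python3 st.py
```

```text
q [ 0.541  0.457  0.621  1.682 -0.     1.244] p [0.5339 0.3211 0.3679] t 16.2
x [ 0.763 -0.646  0.017] y [ 0.045  0.027 -0.999] z [0.645 0.763 0.05 ] F [-0.7  0.3 -3.3] w 0.0854
```

The tilt persists. New plan: grip the jar firmly at its centre, lift, and push past the upper reach limit until the tool is horizontal. Rolls about the tool axis will then give base up, and afterwards lid up.

```bash
python3 lie.py .53 .275 -.71 0
python3 - <<'E'
import numpy as np
from scipy.optimize import least_squares
D=np.array([[.2414,.0037,1.3352,np.hypot(.1456,.4777),.2474],[.4958,-.0061,1.0655,np.hypot(.4931,.311),.1054],[.5216,.0065,1.0572,np.hypot(.5126,.2918),.0946],[.5536,-.0299,.987,np.hypot(.5132,.2921),.0635],[.4635,.0724,1.1798,np.hypot(.5017,.3017),.1523],[.609,1.266,2.148,np.hypot(.53,.3187),.504],[.457,.621,1.682,np.hypot(.5339,.3211),.3679]])
def fk(v,q):
    h,L1,a1,L2,a2,L3=v; q2,q3,q4=q; A=q2-q3+a2;P=q2-q3+q4
    return np.array([L1*np.sin(q2+a1)+L2*np.cos(A)+L3*np.cos(P), h+L1*np.cos(q2+a1)-L2*np.sin(A)-L3*np.sin(P)])
best=None
for a1 in(-.3,0,.3):
    for L3 in(.1,.2,.3):
        r=least_squares(lambda v:np.concatenate([fk(v,d[:3])-d[3:] for d in D]+[[.01*(v[0]-.15)]]),[.15,.3,a1,.3,0,L3])
        if best is None or r.cost<best.cost: best=r
print(best.x.round(4),best.cost,np.abs(best.fun).max())
E
```

```text
['side', 'top'] [ 0.5075  0.2939 -0.6769] 0.474 to grip d: tool shift mm [-18.9 354.3 -85.8] roll deg -1.4
['side'] [ 0.5068  0.2918 -0.7126] 0.067 to grip d: tool shift mm [-18.  354.1 -87.9] roll deg 0.7
['top'] [ 0.5373  0.2724 -0.6509] 0.387 to grip d: tool shift mm [ 17.7 355.8 -83.1] roll deg -2.8
tcp [0.545  0.3278 0.3925]
[ 0.2083  0.496  -0.0005  0.3915 -0.0143  0.3559] 2.702441129218194e-07 0.0005833884808421553
```

```bash
python3 st.py
```

```text
q [0.541 0.451 0.672 1.686 0.    1.244] p [0.545  0.3278 0.3925] t 16.4
x [ 0.762 -0.647  0.034] y [ 0.09   0.054 -0.994] z [0.642 0.761 0.1  ] F [-0.6 -0.4  1.6] w 0.0851
```

Request:
step_arm(targets=[0,-6,50,-30,0,0,-6,50,-30,0,0,-6,50,-28,0,0,0,50,0,0.7,0,0,40,0,0])

```text
clock: 16.9
eef_pos: [0.5051, 0.2922, 0.166]
orientation: [0.691, -0.632, 0.224, -0.271]
wrist_force: [0.9, -0.2, -0.1]
gripper_width: 0.0856
```

Request:
step_arm(targets=[0,0,25,0,0,0,0,0,0,0,0,0,0,0,0])

```text
clock: 17.2
eef_pos: [0.5057, 0.2928, 0.1403]
orientation: [0.689, -0.634, 0.225, -0.269]
wrist_force: [0.1, 0.3, 0.8]
gripper_width: 0.0855
```

```bash
python3 st.py; python3 lie.py .507 .292 -.71 0; python3 st.py; python3 crop.py c5 .507 .292 .06 50
```

```text
q [ 0.524  0.4   -0.066  1.003  0.002  1.239] p [0.5057 0.2928 0.1403] t 17.2
x [ 0.754 -0.656  0.031] y [ 0.087  0.052 -0.995] z [0.651 0.753 0.096] F [0.1 0.3 0.8] w 0.0855
['side', 'top'] [ 0.5071  0.2948 -0.7387] 0.822 to grip d: tool shift mm [ -2.5 107.6  -4.8] roll deg 1.5
['side'] [ 0.5073  0.2935 -0.7518] 0.088 to grip d: tool shift mm [ -1.5 107.6  -5.7] roll deg 2.2
['top'] [ 0.5151  0.275  -0.5145] 0.73 to grip d: tool shift mm [ 16.4 107.3 -14.5] roll deg -11.4
tcp [0.5032 0.2913 0.1386]
q [ 0.524  0.398 -0.073  1.002  0.002  1.239] p [0.5032 0.2913 0.1386] t 17.4
x [ 0.754 -0.656  0.03 ] y [ 0.083  0.05  -0.995] z [0.652 0.753 0.092] F [ 0.8  0.6 -0.5] w 0.0854
side crop origin 227 85
top crop origin 189 150
{'clock': 17.5, 'q': [0.5241, 0.399, -0.076, 1.0014, 0.0016, 1.2388], 'eef_pos': [0.5019, 0.2906, 0.1372], 'orientation': [0.6878, -0.6356, 0.2262, -0.2678], 'wrist_force': [0.4102, -0.6958, -0.6785], 'moment': [-0.0267, 0.0952, -0.0245], 'gripper_width': 0.0856}
```

View pics/c5.png

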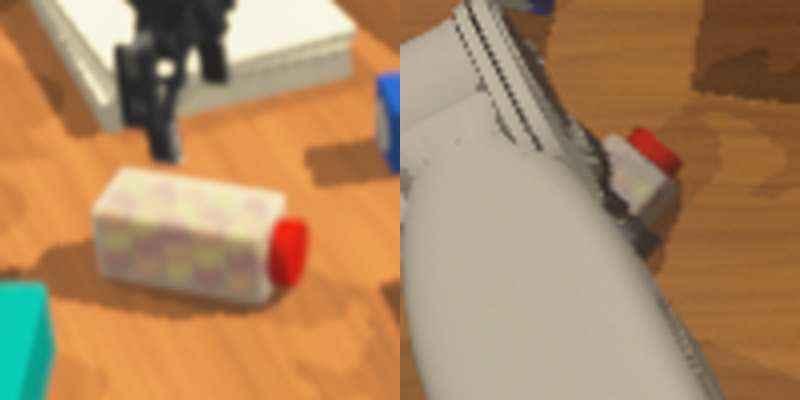

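The open jaws sit above the middle of the jar, near fingertip at side crop (165,155). I'm descending and gripping firmly at the centre.

Request:
step_arm(targets=[0,-1,25,-4,1.5,0,0,25,0,0,0,0,25,0,0,0,0,17,0,0,0,0,12,0,0], force=45)

```text
clock: 18.0
eef_pos: [0.5051, 0.2923, 0.0304]
orientation: [0.684, -0.633, 0.236, -0.275]
wrist_force: [0.1, 0.4, 0.3]
gripper_width: 0.0854
```

Request:
step_arm(targets=[0,0,0,0,0,1,0,0,0,0,1,0,0,0,0,1,0,0,0,0,1,0,0,0,0])

```text
clock: 18.5
eef_pos: [0.5071, 0.2935, 0.0338]
orientation: [0.685, -0.632, 0.235, -0.276]
wrist_force: [-0.5, 0.2, 6.8]
gripper_width: 0.0636
```

Request:
step_arm(targets=[1,0,0,0,0,1,0,-10,0,0,1,0,-30,0,0,1,0,-40,0,0,1,0,-40,0,0])

```text
clock: 19.0
eef_pos: [0.4949, 0.286, 0.1516]
orientation: [0.683, -0.634, 0.237, -0.275]
wrist_force: [1.5, 0.0, -2.5]
gripper_width: 0.0634
```

```bash
python3 st.py; python3 tilt.py 0
```

```text
q [ 5.230e-01  3.750e-01 -7.000e-02  1.037e+00  1.000e-03  1.264e+00] p [0.4949 0.286  0.1516] t 19.0
x [ 0.737 -0.676  0.025] y [ 0.075  0.045 -0.996] z [0.672 0.736 0.084] F [ 1.5  0.  -2.5] w 0.0634
tilt deg (lid down +), extra d mm: [([-7.0, -0.2], np.float64(0.484)), ([-7.0, -0.1], np.float64(0.484))]
tcp [0.4949 0.286  0.1516] w 0.06335122380306167 F [ 1.5  0.  -2.5] t 19.0
```

Held; now raising and turning the lid to the right before tilting.

Request:
step_arm(targets=[1,0,-30,0,8.5,1,0,-45,0,8.5,1,0,-45,0,8.5,1,0,-45,0,8.5,1,0,-40,0,8.5])

```text
clock: 19.7
eef_pos: [0.4792, 0.2767, 0.3547]
orientation: [0.549, -0.49, 0.47, -0.487]
wrist_force: [0.6, -0.5, -2.1]
gripper_width: 0.0635
```

Request:
step_arm(targets=[1,0,-25,0,8.5,1,0,-10,0,8.5,1,0,0,0,0,1,0,0,0,0])

```text
clock: 20.1
eef_pos: [0.477, 0.2753, 0.3873]
orientation: [-0.476, 0.415, -0.544, 0.552]
wrist_force: [-0.4, 0.1, -3.8]
gripper_width: 0.0636
```

```bash
cat >> st.py <<'E'
import sys
if len(sys.argv)>3:
    g=np.array([float(a) for a in sys.argv[1:4]]); print("shift to goal (tool mm)",(1000*T.T@(g-np.array(s["eef_pos"]))).round(1))
E
python3 st.py .54 -.115 .39
```

```text
q [5.230e-01 2.670e-01 3.930e-01 1.611e+00 2.000e-03 2.299e+00] p [0.477  0.2753 0.3873] t 20.1
x [-0.202 -0.978 -0.059] y [ 0.074  0.045 -0.996] z [ 0.977 -0.205  0.063] F [-0.4  0.1 -3.8] w 0.0636
shift to goal (tool mm) [368.7 -15.4 141.9]
```

Request:
step_arm(targets=[1,30,-2,12,0,1,46,-2,18,0,1,46,-2,18,0,1,46,-2,18,0,1,46,-2,18,0])

```text
clock: 20.6
eef_pos: [0.5141, 0.0468, 0.3895]
orientation: [-0.476, 0.415, -0.544, 0.552]
wrist_force: [1.5, 0.3, -3.3]
gripper_width: 0.0639
```

Request:
step_arm(targets=[1,46,-2,18,0,1,46,-2,18,0,1,40,-2,15,0,1,22,0,7,0,1,0,0,0,0])

```text
clock: 21.1
eef_pos: [0.539, -0.1177, 0.3888]
orientation: [-0.474, 0.414, -0.546, 0.553]
wrist_force: [0.4, -0.2, -3.0]
gripper_width: 0.0639
```

Request:
step_arm(targets=[1,0,0,30,0,1,0,0,40,0,1,0,0,40,0,1,0,0,40,0,1,0,0,40,0])

```text
clock: 21.6
eef_pos: [0.7059, -0.1482, 0.3934]
orientation: [-0.48, 0.411, -0.54, 0.556]
wrist_force: [41.5, -11.2, 74.9]
gripper_width: 0.0633
```

```bash
python3 st.py
```

```text
q [-0.232  0.787  1.276  1.982  0.064  1.547] p [ 0.7059 -0.1482  0.3934] t 21.6
x [-0.202 -0.977 -0.062] y [ 0.089  0.045 -0.995] z [ 0.975 -0.206  0.078] F [ 41.5 -11.2  74.9] w 0.0633
```

A force spike appeared as joint 3 met its limit abruptly, so I'll push in small increments.

Request:
step_arm(targets=[1,0,0,0,0,1,0,0,10,0,1,0,0,10,0,1,0,0,10,0,1,0,0,10,0])

```text
clock: 22.1
eef_pos: [0.7238, -0.1525, 0.386]
orientation: [-0.485, 0.403, -0.532, 0.564]
wrist_force: [-0.8, -0.3, -2.5]
gripper_width: 0.0616
```

```bash
python3 st.py
```

```text
q [-0.233  0.799  1.275  1.939  0.064  1.551] p [ 0.7238 -0.1525  0.386 ] t 22.1
x [-0.204 -0.977 -0.062] y [ 0.119  0.038 -0.992] z [ 0.972 -0.21   0.109] F [-0.8 -0.3 -2.5] w 0.0616
```

Request:
step_arm(targets=[1,0,0,20,0,1,0,0,30,0,1,0,0,30,0,1,0,0,30,0,1,0,0,30,0])

```text
clock: 22.6
eef_pos: [0.7859, -0.1643, 0.3492]
orientation: [-0.502, 0.381, -0.507, 0.587]
wrist_force: [0.3, 0.1, -2.5]
gripper_width: 0.0616
```

```bash
python3 st.py
```

```text
q [-0.229  0.857  1.274  1.793  0.065  1.56 ] p [ 0.7859 -0.1643  0.3492] t 22.6
x [-0.205 -0.977 -0.062] y [ 0.203  0.02  -0.979] z [ 0.958 -0.213  0.194] F [ 0.3  0.1 -2.5] w 0.0616
```

Request:
step_arm(targets=[1,0,-10,40,0,1,0,-30,50,0,1,0,-30,50,0,1,0,-30,50,0,1,0,-30,50,0])

```text
clock: 23.1
eef_pos: [0.8171, -0.1762, 0.4156]
orientation: [-0.535, 0.335, -0.453, 0.63]
wrist_force: [-0.4, -0.1, -2.0]
gripper_width: 0.0619
```

```bash
python3 st.py
```

```text
q [-0.236  0.792  1.275  1.68   0.069  1.566] p [ 0.8171 -0.1762  0.4156] t 23.1
x [-0.204 -0.977 -0.063] y [ 0.371 -0.018 -0.929] z [ 0.906 -0.213  0.366] F [-0.4 -0.1 -2. ] w 0.0619
```

Request:
step_arm(targets=[1,0,-40,50,0,1,0,-40,50,0,1,0,-40,50,0,1,0,-40,50,0,1,0,-40,50,0])

```text
clock: 23.6
eef_pos: [0.8017, -0.1811, 0.5279]
orientation: [-0.561, 0.288, -0.398, 0.666]
wrist_force: [-0.1, -0.5, -3.2]
gripper_width: 0.0619
```

Request:
step_arm(targets=[1,0,-30,50,0,1,0,-30,50,0,1,0,-30,50,0,1,0,-30,50,0,1,0,-30,50,0])

```text
clock: 24.1
eef_pos: [0.7895, -0.1859, 0.6283]
orientation: [-0.585, 0.237, -0.337, 0.699]
wrist_force: [0.7, 0.1, -1.8]
gripper_width: 0.0617
```

```bash
python3 st.py
```

```text
q [-0.261  0.564  1.274  1.56   0.084  1.571] p [ 0.7895 -0.1859  0.6283] t 24.1
x [-0.204 -0.977 -0.064] y [ 0.657 -0.088 -0.748] z [ 0.725 -0.194  0.66 ] F [ 0.7  0.1 -1.8] w 0.0617
```

Request:
step_arm(targets=[1,0,-10,50,0,1,0,-10,50,0,1,0,-10,50,0,1,0,0,50,0,1,0,0,50,0])

```text
clock: 24.6
eef_pos: [0.8298, -0.199, 0.6886]
orientation: [-0.605, 0.18, -0.27, 0.727]
wrist_force: [0.9, 0.9, -2.7]
gripper_width: 0.0616
```

Request:
step_arm(targets=[1,0,0,50,0,1,0,0,50,0,1,0,0,50,0,1,0,0,50,0,1,0,0,50,0])

```text
clock: 25.1
eef_pos: [0.8572, -0.2101, 0.7569]
orientation: [-0.62, 0.123, -0.201, 0.749]
wrist_force: [-0.5, 1.0, -2.9]
gripper_width: 0.062
```

```bash
python3 st.py
```

```text
q [-0.269  0.538  1.274  1.208  0.088  1.599] p [ 0.8572 -0.2101  0.7569] t 25.1
x [-0.201 -0.977 -0.065] y [ 0.879 -0.151 -0.453] z [ 0.433 -0.149  0.889] F [-0.5  1.  -2.9] w 0.062
```

Request:
step_arm(targets=[1,0,0,50,0,1,0,0,50,0,1,0,0,50,0,1,0,0,50,0,1,0,0,50,0])

```text
clock: 25.6
eef_pos: [0.8491, -0.2154, 0.8469]
orientation: [-0.629, 0.066, -0.132, 0.763]
wrist_force: [-0.3, -0.9, -4.0]
gripper_width: 0.0616
```

Request:
step_arm(targets=[1,0,0,50,0,1,0,0,50,0,1,0,0,50,0,1,0,0,50,0])

```text
clock: 26.0
eef_pos: [0.8197, -0.2156, 0.9258]
orientation: [-0.633, 0.022, -0.079, 0.77]
wrist_force: [0.2, -0.0, -3.2]
gripper_width: 0.0617
```

```bash
python3 st.py
```

```text
q [-0.291  0.437  1.274  0.988  0.101  1.623] p [ 0.8197 -0.2156  0.9258] t 26.0
x [-0.197 -0.978 -0.067] y [ 0.971 -0.186 -0.149] z [ 0.134 -0.094  0.987] F [ 0.2 -0.  -3.2] w 0.0617
```

Request:
step_arm(targets=[1,0,0,50,0,1,0,0,50,0,1,0,0,40,0,1,0,0,0,0,1,0,0,0,0])

```text
clock: 26.5
eef_pos: [0.7886, -0.2136, 0.9809]
orientation: [-0.634, -0.007, -0.044, 0.772]
wrist_force: [0.8, 0.3, -3.3]
gripper_width: 0.0617
```

```bash
python3 st.py .75 -.2 .45
```

```text
q [-0.303  0.392  1.274  0.942  0.109  1.631] p [ 0.7886 -0.2136  0.9809] t 26.5
x [-0.195 -0.978 -0.067] y [ 0.98  -0.192 -0.06 ] z [ 0.046 -0.077  0.996] F [ 0.8  0.3 -3.3] w 0.0617
shift to goal (tool mm) [  29.7   -8.8 -531.6]
```

Request:
step_arm(targets=[1,0,0,50,0,1,0,0,40,0,1,0,0,0,0,1,0,-15,-40,0,1,0,-15,-50,0])

```text
clock: 27.0
eef_pos: [0.751, -0.2058, 0.9741]
orientation: [-0.634, -0.027, -0.019, 0.772]
wrist_force: [1.5, 0.5, -2.3]
gripper_width: 0.0623
```

Request:
step_arm(targets=[1,0,-15,-50,0,1,0,0,-50,0,1,0,0,-50,0,1,0,0,-30,0,1,0,0,0,0])

```text
clock: 27.5
eef_pos: [0.7458, -0.1933, 0.7871]
orientation: [-0.634, -0.019, -0.031, 0.772]
wrist_force: [0.1, 0.1, -5.8]
gripper_width: 0.0621
```

```bash
python3 st.py .7 -.17 .40
```

```text
q [-0.288 -0.006  0.133  0.163  0.093  1.638] p [ 0.7458 -0.1933  0.7871] t 27.5
x [-0.195 -0.978 -0.069] y [ 0.981 -0.194 -0.024] z [ 0.01  -0.072  0.997] F [ 0.1  0.1 -5.8] w 0.0621
shift to goal (tool mm) [  12.9  -40.2 -388.2]
```

Request:
step_arm(targets=[1,0,-10,-40,0,1,0,-10,-50,0,1,0,-10,-50,0,1,0,-10,-50,0,1,0,0,-50,0])

```text
clock: 28.0
eef_pos: [0.7075, -0.1697, 0.5735]
orientation: [-0.634, -0.029, -0.017, 0.772]
wrist_force: [1.6, 0.9, -2.8]
gripper_width: 0.0626
```

Request:
step_arm(targets=[1,0,0,-50,0,1,0,0,-50,0,1,0,0,-30,0,1,0,0,-10,0,1,0,0,0,0])

```text
clock: 28.5
eef_pos: [0.7116, -0.1609, 0.4282]
orientation: [-0.634, -0.026, -0.021, 0.772]
wrist_force: [0.4, -0.7, -2.7]
gripper_width: 0.0623
```

Request:
step_arm(targets=[1,0,0,0,5,1,0,0,0,8.5,1,0,0,0,8.5,1,0,0,0,8.5,1,0,0,0,8.5])

```text
clock: 29.0
eef_pos: [0.7113, -0.1611, 0.4341]
orientation: [-0.591, -0.287, -0.23, 0.718]
wrist_force: [-0.0, -0.2, -2.4]
gripper_width: 0.0616
```

Request:
step_arm(targets=[1,0,0,0,8.5,1,0,0,0,8.5,1,0,0,0,8.5,1,0,0,0,8.5,1,0,0,0,8])

```text
clock: 29.5
eef_pos: [0.7113, -0.1611, 0.4341]
orientation: [-0.47, -0.525, -0.427, 0.567]
wrist_force: [0.5, 0.7, -1.9]
gripper_width: 0.0618
```

Request:
step_arm(targets=[1,0,0,0,4,1,0,0,0,0,1,0,0,0,0])

```text
clock: 29.8
eef_pos: [0.7104, -0.1608, 0.4314]
orientation: [-0.455, -0.542, -0.442, 0.551]
wrist_force: [-0.2, -0.4, -3.5]
gripper_width: 0.062
```

```bash
python3 st.py; python3 crop.py c6 .69 -.18 .40 70
```

```text
q [-0.24   0.174 -0.708 -0.887  0.044  3.12 ] p [ 0.7104 -0.1608  0.4314] t 29.8
x [ 0.    -0.023 -1.   ] y [ 0.981 -0.195  0.005] z [-0.195 -0.981  0.022] F [-0.2 -0.4 -3.5] w 0.062
side crop origin 385 23
top crop origin 340 31
{'clock': 29.9, 'q': [-0.2398, 0.1752, -0.71, -0.887, 0.044, 3.1202], 'eef_pos': [0.7099, -0.1606, 0.4294], 'orientation': [-0.454, -0.541, -0.4434, 0.5519], 'wrist_force': [-0.2885, -1.2865, -2.022], 'moment': [0.2885, 1.4796, 0.002], 'gripper_width': 0.0614}
```

View pics/c6.png

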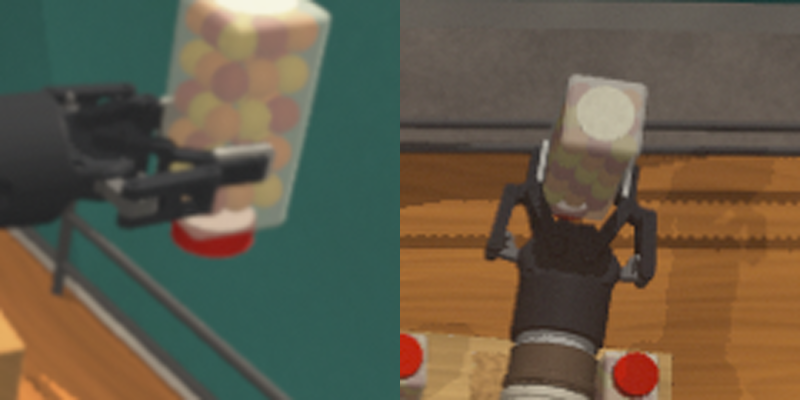

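The crops show the jar base up in the grip, lid at the bottom (side crop (215,235)), and the white base spot facing the ceiling (top crop (605,110)). I'll hold it and measure the grip.

Request:
step_arm(targets=[1,0,0,0,0,1,0,0,0,0,1,0,0,0,0,1,0,0,0,0,1,0,0,0,0])

```text
clock: 30.4
eef_pos: [0.7092, -0.1604, 0.4267]
orientation: [-0.453, -0.54, -0.445, 0.552]
wrist_force: [-0.4, -0.4, -2.2]
gripper_width: 0.062
```

Request:
step_arm(targets=[1,0,0,0,0,1,0,0,0,0,1,0,0,0,0,1,0,0,0,0,1,0,0,0,0])

```text
clock: 30.9
eef_pos: [0.7092, -0.1604, 0.4269]
orientation: [-0.453, -0.54, -0.445, 0.552]
wrist_force: [0.6, 0.1, -2.5]
gripper_width: 0.0618
```

Request:
step_arm(targets=[1,0,0,0,0,1,0,0,0,0,1,0,0,0,0,1,0,0,0,0])

```text
clock: 31.3
eef_pos: [0.7092, -0.1604, 0.4269]
orientation: [-0.453, -0.541, -0.445, 0.552]
wrist_force: [0.5, -0.2, -2.7]
gripper_width: 0.062
```

```bash
cat > ing.py <<'E'
# jar pose in tool frame: dx,dy,dz (centre - TCP, tool mm), tilt a about tool z, b about tool y
from h import *
def run():
    s=env.observe(); w,x,y,z=s["orientation"]; T=Ro.from_quat([x,y,z,w]).as_matrix(); p=np.array(s["eef_pos"]); M={}
    for c in("side","top"):
        env.grab_frame(c); uv=proj(c,p)[0]
        L=sorted(env.cut_out("jar_center",c),key=lambda q:np.hypot(*(np.array(q["box"][:2])-uv)))
        if L and np.hypot(*(np.array(L[0]["box"][:2])-uv))<60: M[c]=L[0]["mask"].astype(float)
    B=np.array([[0,0,1],[0,1,0],[-1,0,0.]]).T  # jar z->tool x
    def pose(v):
        J=Ro.from_euler("zy",[v[3],v[4]],degrees=True).as_matrix()@np.column_stack([[0,0,-1],[0,1,0],[1,0,0]])
        return T@J,p+T@(np.array(v[:3])/1000)
    def c2(v): R,p_=pose(v); return R,p_
    print(list(M))
    v,f=fit(JAR,pose,M,[-10,-5,0,0,0],[10,5,5,6,6]); print("centre-TCP tool mm",v[:3].round(1),"tilt z,y deg",v[3:].round(1),"cost",round(f,3))
    R,q=pose(v); print("jar axis world",R[:,2].round(3),"centre",q.round(4),"bottom z",round(min((JAR[0]@R.T+q)[:,2]),4))
if __name__=="__main__": run()
E
python3 ing.py; python3 st.py
```

```text
['side', 'top']
centre-TCP tool mm [-1.5  5.4  0.4] tilt z,y deg [ 4.2 -1.9] cost 0.327
jar axis world [ 0.061 -0.066 -0.996] centre [ 0.7144 -0.1618  0.4284] bottom z 0.3678
q [-0.24   0.176 -0.713 -0.887  0.044  3.121] p [ 0.7092 -0.1604  0.4268] t 31.5
x [-0.006 -0.02  -1.   ] y [ 0.981 -0.194 -0.002] z [-0.194 -0.981  0.02 ] F [-0.5  0.4 -2.5] w 0.062
```

Request:
step_arm(targets=[1,0,0,0,-5,1,0,0,0,-8.5,1,0,0,0,-8.5,1,0,0,0,-8.5,1,0,0,0,-8.5])

```text
clock: 32.0
eef_pos: [0.7092, -0.1604, 0.4269]
orientation: [-0.576, -0.323, -0.266, 0.702]
wrist_force: [-0.2, 0.9, -4.1]
gripper_width: 0.0619
```

Request:
step_arm(targets=[1,0,0,0,-8.5,1,0,0,0,-8.5,1,0,0,0,-8.5,1,0,0,0,-8.5,1,0,0,0,-8.5])

```text
clock: 32.5
eef_pos: [0.7092, -0.1604, 0.4269]
orientation: [-0.633, -0.047, -0.039, 0.771]
wrist_force: [-0.4, -0.3, -2.2]
gripper_width: 0.0619
```

Request:
step_arm(targets=[1,0,0,0,-8.5,1,0,0,0,-8.5,1,0,0,0,-8.5,1,0,0,0,-8.5,1,0,0,0,-8.5])

```text
clock: 33.0
eef_pos: [0.7092, -0.1603, 0.4269]
orientation: [-0.605, 0.236, 0.193, 0.736]
wrist_force: [-0.1, -0.3, -3.7]
gripper_width: 0.0621
```

Request:
step_arm(targets=[1,0,0,0,-8.5,1,0,0,0,-8.5,1,0,0,0,-8.5,1,0,0,0,-8.5,1,0,0,0,-8.5])

```text
clock: 33.5
eef_pos: [0.7092, -0.1604, 0.4269]
orientation: [-0.494, 0.487, 0.399, 0.6]
wrist_force: [-0.4, 0.1, -1.7]
gripper_width: 0.0623
```

Request:
step_arm(targets=[1,0,0,0,-8.5,1,0,0,0,-5,1,0,0,0,0,1,0,0,0,0])

```text
clock: 33.9
eef_pos: [0.7092, -0.1604, 0.4269]
orientation: [-0.445, 0.552, 0.452, 0.541]
wrist_force: [0.3, -0.2, -2.4]
gripper_width: 0.0623
```

```bash
python3 st.py; python3 ing.py; python3 crop.py c7 .71 -.16 .43 90
python3 - <<'E'
from h import *
def up(z): return lambda x:(Ro.from_euler("z",x[2]).as_matrix(),np.array([x[0],x[1],z]))
# neighbours: standing jars, both cameras
NB=[box(.031,.031,0,-.05,.032),cyl(.025,.032,.05)]
for uvT,uvS in(((340,158),(375,190)),((422,164),(427,275))):
    M=masks("neighbour_a_center",{"top":uvT,"side":uvS}); x0=plane("top",uvT,.09)
    if M: print("neighbour",list(M),fit(NB,up(.07),M,[x0[0],x0[1],-.1],[.01,.01,.1]))
E
```

```text
q [-0.24   0.176 -0.713 -0.888  0.044 -0.018] p [ 0.7092 -0.1604  0.4269] t 33.9
x [0.005 0.018 1.   ] y [ 0.981 -0.194 -0.002] z [ 0.194  0.981 -0.018] F [ 0.3 -0.2 -2.4] w 0.0623
['side', 'top']
centre-TCP tool mm [-10.   10.4  -3.7] tilt z,y deg [-7.9 -4.2] cost 0.422
jar axis world [-0.116  0.115  0.987] centre [ 0.7187 -0.1663  0.417 ] bottom z 0.336
side crop origin 371 0
top crop origin 314 0
{'clock': 34.2, 'q': [-0.2397, 0.1763, -0.713, -0.8875, 0.044, -0.0199], 'eef_pos': [0.7092, -0.1604, 0.4268], 'orientation': [-0.4448, 0.5522, 0.4527, 0.5406], 'wrist_force': [0.4173, 0.2531, -2.1308], 'moment': [0.3185, 1.4541, -0.0272], 'gripper_width': 0.0619}
neighbour ['top', 'side'] (array([ 0.61804623, -0.28869113, -0.14927111]), np.float64(0.2802733712488791))
```

View pics/c7.png

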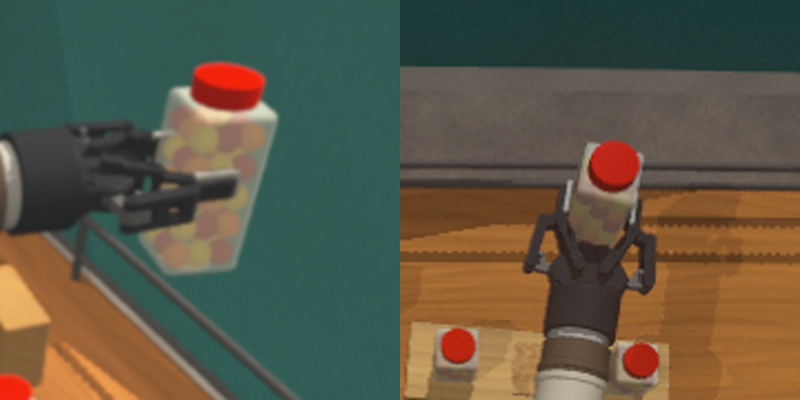

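The crops show the jar upright in the grip, lid on top (side crop (228,85), top crop (613,165)). I'll refine its pose with convex silhouettes, which bridge the finger occlusion, and move over the mat, estimated at (0.630, -0.159).

```bash
python3 - <<'E'
s=open('ing.py').read()
s=s.replace('M[c]=L[0]["mask"].astype(float)','''
            m=L[0]["mask"].astype(np.uint8); m=cv2.morphologyEx(m,cv2.MORPH_OPEN,np.ones((3,3),np.uint8)); h=cv2.convexHull(cv2.findNonZero(m)); k=np.zeros((400,640),np.uint8); cv2.fillConvexPoly(k,h,1); M[c]=k.astype(float)''').replace('< 60:','<60:')
s=s.replace('fit(JAR,','fit([np.vstack(JAR)],').replace('<60: \n','<60:\n')
s=s.replace('    v,f=fit','''    for u in M: print(u,fit([np.vstack(JAR)],pose,{u:M[u]},[-5,3,0,0,0],[8,5,5,6,6]))
    v,f=fit''')
open('ing.py','w').write(s)
E
python3 ing.py; python3 st.py .626 -.158 .25
```

```text
['side', 'top']
side (array([-10.61337635,   6.03186715,  -0.09739836,  -1.57428185,
         3.42752489]), np.float64(0.05251581752582746))
top (array([ 0.06894537,  5.18319889, -1.66196826, -7.84676992, -2.55102846]), np.float64(0.061878611885799795))
centre-TCP tool mm [-9.1  6.4 -1.8] tilt z,y deg [-3.3 -0.9] cost 0.189
jar axis world [-0.047  0.045  0.998] centre [ 0.7151 -0.1636  0.4178] bottom z 0.3401
q [-0.24   0.176 -0.713 -0.887  0.044 -0.02 ] p [ 0.7092 -0.1603  0.4269] t 34.8
x [0.006 0.02  1.   ] y [ 0.981 -0.194 -0.002] z [ 0.194  0.981 -0.02 ] F [-0.9  0.4 -2.7] w 0.0619
shift to goal (tool mm) [-177.3  -81.8  -10.3]
```

Request:
step_arm(targets=[1,0,-20,-2,0,1,-20,-35,-4,0,1,-40,-28,-3,0,1,-45,0,0,0,1,-40,0,0,0])

```text
clock: 35.3
eef_pos: [0.6245, -0.156, 0.2829]
orientation: [-0.444, 0.552, 0.454, 0.541]
wrist_force: [1.0, 0.2, -3.4]
gripper_width: 0.0615
```

Request:
step_arm(targets=[1,-32,0,0,1,1,0,0,0,0,1,0,0,0,0])

```text
clock: 35.6
eef_pos: [0.6255, -0.1567, 0.249]
orientation: [-0.449, 0.548, 0.448, 0.545]
wrist_force: [0.2, 0.8, -1.3]
gripper_width: 0.0618
```

```bash
python3 st.py .6245 -.156 .15; python3 ing.py
```

```text
q [-0.285  0.625 -1.046 -1.667  0.089 -0.003] p [ 0.6255 -0.1567  0.249 ] t 35.6
x [0.004 0.002 1.   ] y [ 0.981 -0.195 -0.004] z [ 0.195  0.981 -0.003] F [ 0.2  0.8 -1.3] w 0.0618
shift to goal (tool mm) [-99.   -0.8   0.8]
['side', 'top']
side (array([-13.61470289,   8.70675656,   2.18908993,  -2.26288719,
         3.24119954]), np.float64(0.08063513998116323))
top (array([-0.55339838,  2.5153144 , -2.08606965, -0.67496158, -4.62848852]), np.float64(0.08982656523477994))
centre-TCP tool mm [-11.1   6.5  -3.2] tilt z,y deg [-0.7 -4. ] cost 0.213
jar axis world [0.005 0.073 0.997] centre [ 0.6313 -0.1611  0.2379] bottom z 0.1606
```

Request:
step_arm(targets=[1,-20,0,0,0,1,-25,0,0,0,1,-25,0,0,0,1,-25,0,0,0,1,-15,0,0,0])

```text
clock: 36.3
eef_pos: [0.6299, -0.1582, 0.1433]
orientation: [-0.45, 0.549, 0.447, 0.544]
wrist_force: [-0.3, -0.9, -2.5]
gripper_width: 0.0618
```

Request:
step_arm(targets=[1,-8,0,0,0,1,0,0,0,0,1,0,0,0,0])

```text
clock: 36.6
eef_pos: [0.6319, -0.1589, 0.1397]
orientation: [-0.45, 0.549, 0.448, 0.544]
wrist_force: [0.0, 0.3, -3.0]
gripper_width: 0.0619
```

```bash
python3 st.py .6245 -.156 .109; python3 ing.py; python3 crop.py c8 .63 -.16 .1 60
```

```text
q [-0.286  1.013 -0.983 -1.989  0.091 -0.004] p [ 0.6319 -0.1589  0.1397] t 36.6
x [0.007 0.002 1.   ] y [ 0.981 -0.194 -0.007] z [ 0.194  0.981 -0.003] F [ 0.   0.3 -3. ] w 0.0619
shift to goal (tool mm) [-30.7  -7.7   1.5]
['side', 'top']
side (array([-64.71251354,  34.70036105,  50.64669405,   1.74180268,
        -7.32530645]), np.float64(0.06934654352123959))
top (array([-0.91710491, -0.30899183, -0.36266607,  0.39960647, -3.39565794]), np.float64(0.08473191703278571))
centre-TCP tool mm [-11.1   5.   -1.2] tilt z,y deg [-0.5 -2.3] cost 0.25
jar axis world [0.007 0.043 0.999] centre [ 0.6366 -0.1611  0.1286] bottom z 0.0522
side crop origin 338 158
top crop origin 321 99
{'clock': 36.9, 'q': [-0.2865, 1.0156, -0.9839, -1.9888, 0.0913, -0.0039], 'eef_pos': [0.6314, -0.1588, 0.1374], 'orientation': [-0.4511, 0.5495, 0.4466, 0.5431], 'wrist_force': [-0.5656, 0.0606, -2.777], 'moment': [0.2957, 1.4247, 0.018], 'gripper_width': 0.0621}
```

View pics/c8.png

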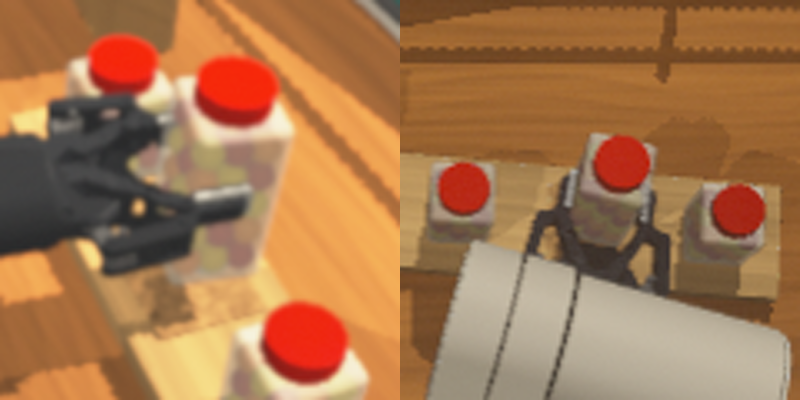

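The jar is centred laterally over the mat and clear of both neighbours. Joint 4 is at its limit, which pushes the tool forward a little, so I'll continue down with a backward component, accepting a degree or two of pitch.

Request:
step_arm(targets=[1,-8,-8,0,0,1,-8,-8,0,0,1,0,0,0,0,1,0,0,0,0])

```text
clock: 37.3
eef_pos: [0.6272, -0.1593, 0.128]
orientation: [-0.457, 0.554, 0.442, 0.539]
wrist_force: [-0.7, 0.4, -2.8]
gripper_width: 0.0619
```

```bash
python3 st.py .6245 -.156 .109
```

```text
q [-0.292  1.028 -0.991 -1.989  0.097 -0.006] p [ 0.6272 -0.1593  0.128 ] t 37.3
x [ 0.03  -0.003  1.   ] y [ 0.981 -0.193 -0.03 ] z [ 0.193  0.981 -0.003] F [-0.7  0.4 -2.8] w 0.0619
shift to goal (tool mm) [-19.1  -2.7   2.8]
```

Request:
step_arm(targets=[1,-8,-3,1,0,1,-8,-3,1,0,1,0,0,0,0,1,0,0,0,0])

```text
clock: 37.7
eef_pos: [0.6289, -0.1582, 0.1168]
orientation: [-0.46, 0.556, 0.439, 0.536]
wrist_force: [0.4, 0.0, -3.0]
gripper_width: 0.0619
```

```bash
python3 st.py .6245 -.156 .109; python3 ing.py
```

```text
q [-0.288  1.048 -0.981 -1.989  0.095 -0.007] p [ 0.6289 -0.1582  0.1168] t 37.7
x [ 0.04  -0.005  0.999] y [ 0.981 -0.192 -0.04 ] z [ 0.192  0.981 -0.003] F [ 0.4  0.  -3. ] w 0.0619
shift to goal (tool mm) [-8.  -4.4  1.4]
['side', 'top']
side (array([-10.7043811 ,   8.34434859,  -0.77434539,  -0.65996042,
         0.81463252]), np.float64(0.06672365089831567))
top (array([-5.04714682,  3.05676494, -0.85292919, -1.27869967, -2.51089634]), np.float64(0.07804055702213242))
centre-TCP tool mm [-10.4   6.4  -1.7] tilt z,y deg [-0.7 -1.7] cost 0.168
jar axis world [0.033 0.026 0.999] centre [ 0.6344 -0.1611  0.1061] bottom z 0.0293
```

Request:
step_arm(targets=[1,-4,-4,1,0,1,-4,-3,0,0,1,0,0,0,0,1,0,0,0,0])

```text
clock: 38.3
eef_pos: [0.6274, -0.1577, 0.1127]
orientation: [-0.462, 0.557, 0.437, 0.534]
wrist_force: [-0.2, 0.8, -2.8]
gripper_width: 0.0621
```

```bash
python3 st.py
```

```text
q [-0.288  1.054 -0.983 -1.989  0.095 -0.007] p [ 0.6274 -0.1577  0.1127] t 38.3
x [ 0.048 -0.007  0.999] y [ 0.98  -0.192 -0.048] z [ 0.192  0.981 -0.003] F [-0.2  0.8 -2.8] w 0.0621
```

Request:
step_arm(targets=[1,-3,-1,0,0,1,0,0,0,0,1,0,0,0,0])

```text
clock: 38.6
eef_pos: [0.6276, -0.1579, 0.1105]
orientation: [-0.462, 0.558, 0.436, 0.534]
wrist_force: [-0.3, 0.0, -2.6]
gripper_width: 0.0617
```

```bash
python3 st.py
```

```text
q [-0.289  1.058 -0.981 -1.989  0.095 -0.008] p [ 0.6276 -0.1579  0.1105] t 38.6
x [ 0.049 -0.007  0.999] y [ 0.98  -0.192 -0.05 ] z [ 0.192  0.981 -0.003] F [-0.3  0.  -2.6] w 0.0617
```

Request:
step_arm(targets=[1,-3,-1,0,0,1,0,0,0,0])

```text
clock: 38.8
eef_pos: [0.6279, -0.158, 0.1082]
orientation: [-0.463, 0.558, 0.436, 0.533]
wrist_force: [0.0, 0.4, -2.6]
gripper_width: 0.0618
```

Request:
step_arm(targets=[1,-3,-1,0,0,1,0,0,0,0])

```text
clock: 39.0
eef_pos: [0.6283, -0.1583, 0.1071]
orientation: [-0.463, 0.558, 0.436, 0.533]
wrist_force: [-0.3, -0.7, -0.3]
gripper_width: 0.062
```

Request:
step_arm(targets=[1,-3,-1,0,0,1,0,0,0,0])

```text
clock: 39.2
eef_pos: [0.629, -0.1588, 0.1067]
orientation: [-0.463, 0.558, 0.436, 0.533]
wrist_force: [-3.9, -0.5, 9.3]
gripper_width: 0.0619
```

```bash
python3 st.py; python3 ing.py
```

```text
q [-0.29   1.067 -0.973 -1.99   0.097 -0.008] p [ 0.629  -0.1588  0.1067] t 39.2
x [ 0.05  -0.007  0.999] y [ 0.98  -0.191 -0.05 ] z [ 0.191  0.981 -0.003] F [-3.9 -0.5  9.3] w 0.0619
['side', 'top']
side (array([-60.9693564 ,  35.45796891,  45.97699261,   1.31794332,
        -6.49405266]), np.float64(0.07576621894933333))
top (array([ 0.38914626, -0.03971276, -0.61203206, -1.6567043 , -4.34878238]), np.float64(0.0860298096870209))
centre-TCP tool mm [-9.   6.3 -1.7] tilt z,y deg [-3.4 -3.2] cost 0.24
jar axis world [0.003 0.06  0.998] centre [ 0.6344 -0.1616  0.0974] bottom z 0.0205
```

Contact: the wrist force changed from -3 N to +9 N. I'll relax the grip, open slowly, then rise straight up with the open jaws clear of the jar.

Request:
step_arm(targets=[1,1,0,0,0,0.3,0,0,0,0,0.28,0,0,0,0,0.27,0,0,0,0,0.25,0,0,0,0], force=20)

```text
clock: 39.9
eef_pos: [0.6282, -0.1586, 0.1046]
orientation: [-0.464, 0.559, 0.434, 0.532]
wrist_force: [-0.2, -1.0, 0.4]
gripper_width: 0.064
```

Request:
step_arm(targets=[0.2,0,0,0,0,0.1,0,0,0,0,0,0,0,0,0,0,0,0,0,0,0,0,0,0,0])

```text
clock: 40.4
eef_pos: [0.6283, -0.1583, 0.1048]
orientation: [-0.464, 0.559, 0.435, 0.532]
wrist_force: [0.1, 0.5, 0.1]
gripper_width: 0.0856
```

```bash
python3 st.py; python3 ing.py
```

```text
q [-0.29   1.067 -0.975 -1.986  0.097 -0.008] p [ 0.6283 -0.1583  0.1048] t 40.4
x [ 0.056 -0.008  0.998] y [ 0.98  -0.191 -0.056] z [ 0.191  0.982 -0.003] F [0.1 0.5 0.1] w 0.0856
['side', 'top']
side (array([-13.15367184,   8.45035855,   1.07950302,  -8.34205327,
         2.88456997]), np.float64(0.08217920074919538))
top (array([-2.82547514, -1.83808145,  1.32461971, -6.24219407,  0.11752063]), np.float64(0.05956515560608233))
centre-TCP tool mm [-12.8   3.9  -0.3] tilt z,y deg [-5.1  0.9] cost 0.189
jar axis world [-0.034 -0.006  0.999] centre [ 0.6313 -0.1592  0.0919] bottom z 0.0155
```

Released; the jar stands at about (0.631, -0.159). Now rising straight up, slowly.

Request:
step_arm(targets=[0,10,-1,0,0,0,15,-1,0,0,0,15,-1,0,0,0,20,-1,0,0,0,20,-1,0,0])

```text
clock: 41.1
eef_pos: [0.6276, -0.158, 0.1854]
orientation: [-0.464, 0.559, 0.435, 0.532]
wrist_force: [0.6, -0.3, 0.2]
gripper_width: 0.0853
```

Request:
step_arm(targets=[0,25,-1,0,0,0,30,-2,0,0,0,30,-2,0,0,0,20,0,0,0,0,15,0,0,0])

```text
clock: 41.6
eef_pos: [0.6292, -0.158, 0.3077]
orientation: [-0.463, 0.558, 0.436, 0.533]
wrist_force: [0.4, -0.4, 0.1]
gripper_width: 0.0853
```

Request:
step_arm(targets=[0,20,0,0,0,0,20,0,0,0,0,10,0,0,0,0,0,0,0,0,0,0,0,0,0])

```text
clock: 42.1
eef_pos: [0.6319, -0.1583, 0.355]
orientation: [-0.464, 0.559, 0.435, 0.532]
wrist_force: [-0.1, -0.2, -0.6]
gripper_width: 0.0857
```

```bash
python3 st.py; python3 - <<'E'
from h import *
s=[[.631,-.159,-.19]]
M={}
for c in("side","top"):
    env.grab_frame(c); uv=proj(c,[.631,-.159,.1])[0]
    L=sorted(env.cut_out("jar_center",c),key=lambda q:np.hypot(*(np.array(q["box"][:2])-uv)))
    if L: print(c,uv.round(),np.round(L[0]["box"]),L[0]["confidence"]); M[c]=L[0]["mask"].astype(float)
def up(x): return Ro.from_euler("xyz",[x[3],x[4],x[2]]).as_matrix(),np.array([x[0],x[1],.098])
print(fit(JAR,up,M,[.631,-.159,-.19,0,0],[.01,.01,.1,.05,.05]))
E
python3 crop.py c9 .63 -.16 .1 90
```

```text
q [-0.287  0.18  -0.944 -1.067  0.094 -0.008] p [ 0.6319 -0.1583  0.355 ] t 42.1
x [ 0.055 -0.008  0.998] y [ 0.98  -0.191 -0.056] z [ 0.191  0.982 -0.003] F [-0.1 -0.2 -0.6] w 0.0857
side [399. 218.] [401. 222.  42.  68.] 0.93
top [381. 159.] [381. 161.  25.  25.] 0.59
(array([ 0.62967414, -0.16242943, -0.27318115,  0.03450082, -0.02836438]), np.float64(0.8978193177207471))
side crop origin 308 128
top crop origin 291 69
{'clock': 42.4, 'q': [-0.287, 0.1818, -0.9433, -1.0671, 0.0941, -0.008], 'eef_pos': [0.6322, -0.1585, 0.3539], 'orientation': [-0.4646, 0.5592, 0.4343, 0.5319], 'wrist_force': [0.0046, -0.1816, 0.5364], 'moment': [0.1877, 0.9528, -0.0236], 'gripper_width': 0.0855}
```

View pics/c9.png

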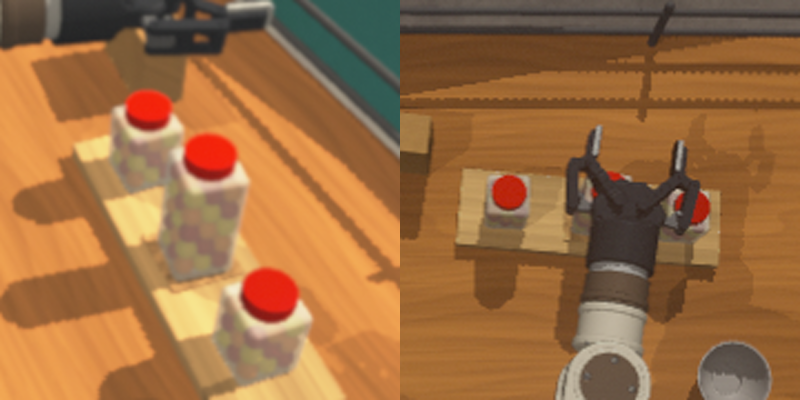

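The jar stands upright with its lid on top in the middle of the mat (side crop (205,215)). The neighbours, carton and bowl look undisturbed, and the gripper is well clear. Handing in.

```bash
python3 -c "
from rig import env
print(env.close_job())"
```

```text
the job is handed in; nothing more can be done
None
```

The sweet jar is standing upright on the cork mat, lid on top, and I handed the job in at about 42 s of the 70 s. I held it base up for about 1.5 s first, with the white spot visible in the top camera.

**How it was done:** the moves only turn the tool about its own axis. I pushed past the arm's reach limit to tilt the tool until it was horizontal. From there, rolling turned the jar base up and then lid up. I set it down until the wrist felt about 9 N, let go, and lifted the open gripper straight up.

**Last checks:**
- **Position:** the jar is at about (0.631, -0.159), within a few millimetres of the mat centre I estimated at (0.630, -0.159).
- **Clear of the robot:** the gripper is open at z = 0.35 m, touching nothing, with wrist force near zero.
- **Other items:** the neighbour jars, carton and bowl look unmoved in the final picture. I compared these by eye, not by measurement.

**What went wrong or disagreed:**
- **Drops:** two early attempts to let the jar pivot in a loose grip failed. It slipped a few centimetres once and about 12 cm the second time, and landed flat on the counter both times.
- **Force spike:** one push against a joint limit read up to 75 N on one axis (about 86 N in total), under the 120 N limit.
- **Final fit:** the last numeric fit of the placed jar was poor because the arm blocked most of the top view (cost 0.9). It still gave (0.630, -0.162). I relied on the fit just after release and the side picture instead.

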